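Reset the recorder's peak pointer and shut the archive box

TASK

The open archive box is about to go back into storage with its humidity recorder inside. Turn the recorder's knob anticlockwise, with as many fresh grips as it takes, until its pointer is fully home against the zero stop; only then close the hinged lid all the way without slamming it. Leave the wooden figure in the box and the things on the table where they are.

Things in the scene. Friction and masses are not known exactly. Their poses are not given: they have to be found in the camera images.
- box: Grey archive box: open tray 200 mm (its x) by 330 mm (its y), walls 60 mm high and 5 mm thick, floor 5 mm thick; it does not move. Origin: centre of its underside; x points away from its open front to the hinge side, z up.
- lid (a joint): Hinge of the box's lid, rad: 0 = shut, growing as it opens; about 1.5 (upright, at the tray's far rim) at the start. Hinge stiff enough that the lid stays where it is left at any angle; pushing it takes about 2 to 5 N near its free edge.
- lid_hinge (a point): Midpoint of the lid's hinge line, on the tray's far (+x) rim, 60 mm above the table. Turns with the lid: y along the hinge, -x from hinge to free edge, z the outward normal of the lid's top. The lid is a hollow cap, 200 (x) by 330 (y) by 35 mm deep, 5 mm walls; its outer top face is at z = 35 mm in this frame. About 0.25 kg.
- lid_edge (a point): Middle of the lid's free edge, on its outer top face (200 mm from the hinge along -x, 35 mm along z of lid_hinge). Shut, it is 95 mm above the table, over the tray's front.
- recorder: Humidity recorder: grey wedge case, 116 mm (x) by 124 mm (y), fixed to the tray's floor in its left or right half. Its top, with a round white dial (108 mm), slopes 20 degrees: 18 mm high in front (-x), 60 mm at the back. Origin: centre of its underside; the knob's axis leaves the top 39 mm above it, leaning 20 degrees from vertical to -x.
- knob_grip (a point): Grip point of the black reset knob, on its axis, 32 mm from the dial. z points out along the axis (20 degrees off vertical), x along the bar to the pointer's end. The bar is 62 mm long, 13 mm wide, 34 mm high, on a round flange of 52 mm diameter; it reaches from 22 mm below this point (flange) to 12 mm above it.
- knob (a joint): Turn of the reset knob, rad: 0 = pointer against the fixed zero stop (a small steel pin on the dial), growing clockwise as seen from outside, up to 5.0. It starts 2.2 to 4.2 rad from the stop. It turns stiffly (about 0.05 N m) and stays where it is left; it cannot pass the stop.
- figure: Bystander: wooden figure 130 mm long on a cork pad 150 by 70 mm, 47 mm high overall, lying loose in the other half of the tray. Origin: centre of its underside.
- carton: Bystander: small lidded card carton, 104 by 79 by 46 mm, on the table. Origin: centre of its underside.
- clipboard: Bystander: clipboard 230 by 160 mm, 15 mm high at its clip, on the table. Origin: centre of its underside.
- cup: Bystander: white cup 72 mm wide, 95 mm high, on the table. Origin: centre of its underside.

How it is judged:
On the way, in this order (a step that is already met when the one before it is completed fails the run):
1. the pointer is home at the zero stop while the lid is still open (value of joint knob below 0.07 rad and value of joint lid above 1 rad), for 0.3 s.
2. the lid is shut (value of joint lid below 0.05 rad), for 0.2 s.
At the end, for the whole second after the job is handed in: The knob is within 0.07 rad (4 degrees) of its zero stop, the lid is within 0.05 rad of shut (10 mm at its free edge), and figure, carton, clipboard and cup are each within 20 mm of where they began (value of joint knob below 0.07 rad and value of joint lid below 0.05 rad and distance of each of figure, carton, clipboard, cup from where it was at the start of the episode below 0.02 m); the robot touches nothing.
It fails at once if the lid is slammed (closing faster than 3 rad/s) (velocity of joint lid below -3 rad/s).
It fails at once if a bystander is pushed 20 mm or more (distance of any of figure, carton, clipboard, cup from where it was at the start of the episode above 0.02 m).
It also fails if it takes over 72 s, if anything falls off the work surface, if the arm or the gripper's body presses on something with over 40 N, if the wrist force passes 120 N, or if a joint passes its speed limit or range.

ROBOT

A 7-joint arm with a two-finger parallel gripper is mounted at the origin on the work surface. World frame = base frame: x ahead of the robot, y to its left, z up, the work surface at z = 0. Lengths are in m, angles in rad, forces in N, time in s.
With the tool pointing down it reaches from about 0.425 to 0.95 m from the base axis. Payload 16.7 kg.
Tool frame: the origin (TCP) lies midway between the tips of the shut fingers; the grasp point (between the pads) lies 19 mm behind it; z points along the fingers, y is the line along which they close (so a half turn about z gives the same grasp; the last joint's range is limited). The gripper opens to 94 mm and grips with 3 to 60 N. Pads are 16 mm wide; open, the fingers measure 119 mm over their backs; the gripper's body (75 mm by 177 mm) begins 78 mm behind the grasp point.
Start: joints at [1.091, 0.426, 0.074, 1.606, -0.034, 1.111, -0.067], TCP at [0.219, -0.639, 0.205] pointing down, gripper open.
Joint ranges: [-2.85, 2.85], [-0.5, 2.14], [-1.23, 1.37], [0.21, 2.46], [-1.02, 4.16], [0.16, 2.05], [-2.73, 2.73]. Speed limits (rad/s): [1.89, 1.89, 2.39, 2.39, 3.01, 3.01, 3.01].

INTERFACE

Orientations are given as a unit quaternion [x, y, z, w].
In Python, from plant import r, move_gripper, capture, camera_info, order gives the robot as it stands. The module is installed in compiled form; this text tells all that it offers. Calls block until the motion is done:
- r.move_pose(position, orientation): joint-space move of the TCP to a pose.
- r.movel(position, rate=0.15, attitude=None): straight line of the TCP; attitude=None keeps the orientation; rate is the mean speed in m/s.
- r.move_j(angles): joint-space move.
- move_gripper(opening, f_grip=None): finger opening in m; f_grip is the grip in N (None keeps the last); returns when the fingers have stopped.
- r.hold(seconds).
- r.ik(position, orientation): joint angles nearest the present ones, or None.
- capture(name): name is "scene" or "top"; returns the picture (420x560x3 uint8, blue, green, red); there is no depth.
- camera_info(name): a dict with "vfov" (degrees; the focal length in pixels is half the picture's height over the tangent of half this angle, whatever the lens; pixels are square), "cx", "cy" (the principal point, pixels), "k1" (the pictures are not rectified: a ray, as slopes to the right and down, at radius r is drawn at 1 + k1 r^2 times it, then the intrinsics apply), "rvec" (rotation vector, rad) and "tvec" (3), from world to camera coordinates, as OpenCV has them. Camera axes: x right, y down, z forward; pixel columns grow to the right and rows downward; lengths in m; the calibration is good to about 2 mm. A picture is of the moment at which its call begins. camera_info takes no time and is no camera call.
A pose or a line that the arm cannot do raises r.PlanningError and nothing moves.
- order.close_job(): hands the job in; it is judged then, once.
Readings, each from a call of its own:
- r.get_time_s(): time.
- r.get_joints(): joint angles.
- r.get_qvel(): joint speeds.
- r.get_effort(): joint torques, N m.
- r.get_tcp_pos(): TCP position.
- r.get_orientation(): TCP orientation.
- r.get_wrist_force(): force on the tool from outside, world axes, zero at the start.
- r.get_torque(): the same for the moment, N m.
- r.get_finger_gap(): finger opening in m.
- r.get_grip_force(): force on a finger pad.
Only numpy, scipy, OpenCV 4.12 (cv2) and the standard library are available. Lean on these libraries where they do the work, as an engineer would, in place of code of your own. Each camera call takes 0.05 s, during which the arm holds its last target. There are 200 camera calls.

## Working session

There is one attempt and no reset: what is moved stays moved. The work goes in short steps, each a Python script; the robot and the scene stay as the last script left them, time stands still between calls to the robot, and variables do not carry over. Pictures are saved under pics/ and viewed, at most 10 in all, crops included, and the job is handed in when it is done.

```bash
mkdir -p pics
python3 - <<'E'
from plant import r, capture, camera_info
import cv2
for n in("scene","top"):
    cv2.imwrite(f"pics/{n}0.png",capture(n)); print(camera_info(n))
print(r.get_time_s(),r.get_tcp_pos(),r.get_orientation())
E
```

```text
{'vfov': 53.22093687875807, 'cx': 281.430690200476, 'cy': 199.37379106243452, 'k1': 0.04519302445961854, 'rvec': array([ 2.58889934,  0.60202556, -0.14226975]), 'tvec': array([-0.45500816, -0.17307976,  1.50399547])}
{'vfov': 42.227935987547085, 'cx': 285.63764525944595, 'cy': 212.33228188461692, 'k1': 0.04663672287466075, 'rvec': array([ 2.21144459, -2.1791866 ,  0.0543504 ]), 'tvec': array([-0.00695141,  0.52325688,  1.56064263])}
0.1 [ 0.2184558  -0.63823661  0.20484178] [ 9.86434954e-01  1.64151574e-01 -1.35200467e-04 -5.68673905e-04]
```

View pics/scene0.png

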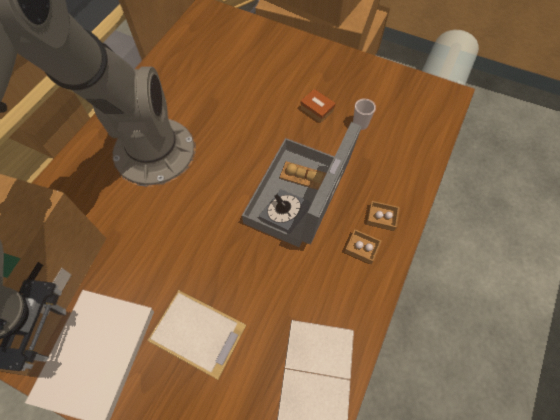

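View pics/top0.png

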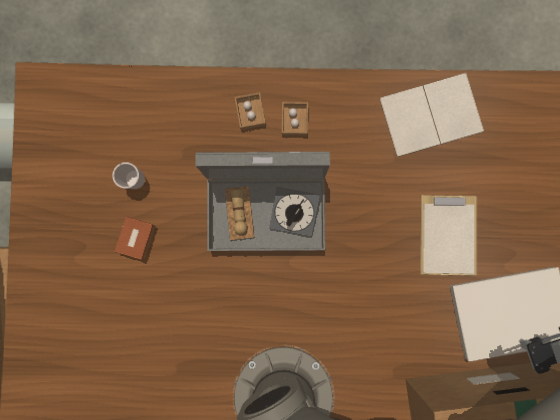

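Box around top (267,215), recorder in the right (−y) half at (294,213), and figure at (240,214). Next I enlarge both views.

```bash
python3 - <<'E'
import cv2
a=cv2.imread("pics/top0.png")[145:260,190:340]; cv2.imwrite("pics/c1.png",cv2.resize(a,None,fx=5,fy=5,interpolation=cv2.INTER_CUBIC))
b=cv2.imread("pics/scene0.png")[165:250,235:345]; cv2.imwrite("pics/c2.png",cv2.resize(b,None,fx=7,fy=7,interpolation=cv2.INTER_CUBIC))
E
cat > h.py <<'E'
import numpy as np, cv2
from plant import r, move_gripper, capture, camera_info, order
from scipy.spatial.transform import Rotation as R
def cam(n):
    c=camera_info(n); f=210/np.tan(np.radians(c['vfov']/2))
    return np.array([[f,0,c['cx']],[0,f,c['cy']],[0,0,1.]]),np.array([c['k1'],0,0,0,0.]),c['rvec'],c['tvec']
def on_plane(n,uv,p0,nrm=(0,0,1)):
    K,D,rv,tv=cam(n); M=cv2.Rodrigues(rv)[0]; nrm=np.array(nrm,float)
    x=cv2.undistortPoints(np.array([[uv]],float),K,D)[0,0]
    d=M.T@[x[0],x[1],1]; o=-M.T@tv
    return o+d*(nrm@(np.array(p0)-o))/(nrm@d)
def proj(n,P):
    return cv2.projectPoints(np.array(P,float).reshape(-1,3),cam(n)[2],cam(n)[3],cam(n)[0],cam(n)[1])[0][:,0]
E
```

```text
(no output)
```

View pics/c1.png

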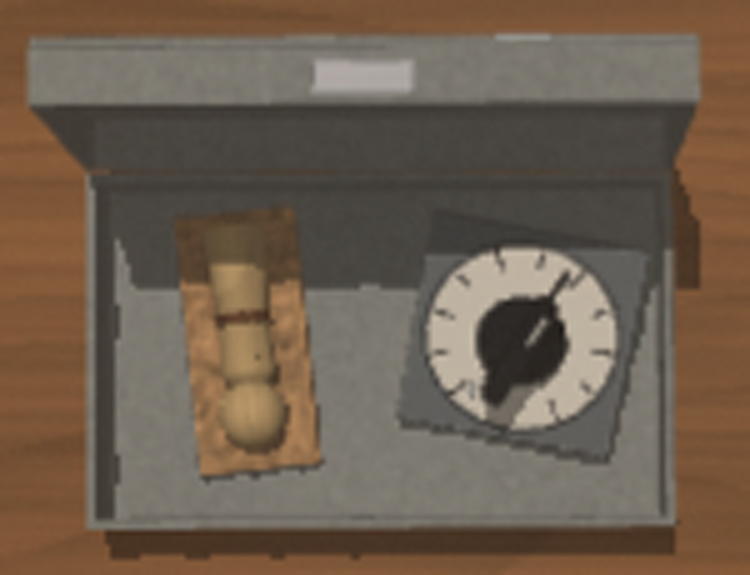

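View pics/c2.png

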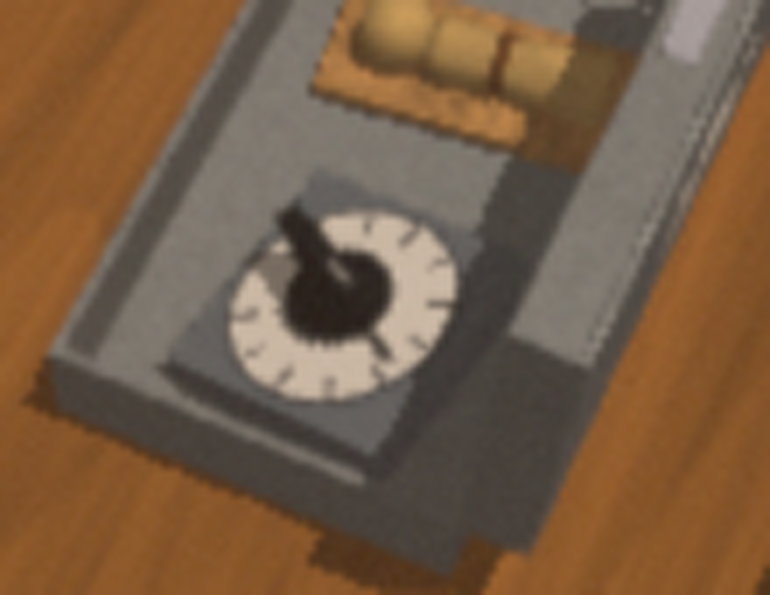

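Crop 1 shows the box rim's front corners at (90,527) and (672,525), the dial centre at about (521,338) and the case's front edge running from (400,425) to (608,462). A bluish pin is at about (470,388). The bar points to either the upper right or the lower left, so I compute poses and overlay the model to settle it.

```bash
cat >> h.py <<'E'
def T(p,Rm): 
    M=np.eye(4);M[:3,:3]=Rm;M[:3,3]=p;return M
def ap(M,P): return (M[:3,:3]@np.atleast_2d(P).T).T+M[:3,3]
E
python3 - <<'E'
from h import *
c=lambda x,y:((x+.5)/5-.5+190,(y+.5)/5-.5+145)
s=lambda x,y:((x+.5)/7-.5+235,(y+.5)/7-.5+165)
P={k:on_plane("top",c(*p),(0,0,.06)) for k,p in dict(fl=(88,527),fr=(675,525),bl=(90,174),br=(672,174)).items()}
for k,v in P.items():print(k,v.round(4))
print("scene fl?",on_plane("scene",s(50,355),(0,0,.06)).round(4))
f=[on_plane("top",c(*p),(0,0,.023)) for p in((400,425),(608,464))]
b=[on_plane("top",c(*p),(0,0,.065)) for p in((437,209),(652,250))]
for q in f,b:
    d=q[0]-q[1]; print(np.linalg.norm(d),np.degrees(np.arctan2(-d[0],d[1])),q)
fb=[(b[i]-f[i])[:2] for i in(0,1)]; print(fb,[np.linalg.norm(x) for x in fb])
ctr=np.mean(f+b,axis=0); print("rec centre",ctr)
# dial centre by yaw, dial is ellipse: edges left 427,right 617,top 246,bot 430
yaw=np.arctan2(*[(f+b)[0][0]*0,1])
E
```

```text
fl [0.4123 0.2183 0.06  ]
fr [ 0.4182 -0.1098  0.06  ]
bl [0.6105 0.2216 0.06  ]
br [ 0.6153 -0.1059  0.06  ]
scene fl? [ 0.4211 -0.1101  0.06  ]
0.12145252534565841 -9.767947209072508 [array([0.47249568, 0.04603611, 0.023     ]), array([ 0.45189026, -0.07365571,  0.023     ])]
0.1227199850914762 -9.997991340747323 [array([0.59315826, 0.02596583, 0.065     ]), array([ 0.57185239, -0.0948905 ,  0.065     ])]
[array([ 0.12066258, -0.02007027]), array([ 0.11996214, -0.02123479])] [np.float64(0.12232037906657561), np.float64(0.1218270524381752)]
rec centre [ 0.52234915 -0.02413607  0.044     ]
```

```bash
cat >> h.py <<'E'
YAW=np.radians(-9.9); 
def dial(p=(0.522,-.024),yaw=YAW):
    return T([*p,.044],R.from_euler('ZY',[yaw,-np.radians(20)]).as_matrix())
def barpts(a):
    M=R.from_euler('z',a).as_matrix()
    q=[(sx*.031,sy*.0065,z) for z in(.010,.044) for sx,sy in((1,1),(1,-1),(-1,-1),(-1,1))]
    return np.array(q)@M.T
def draw(im,n,off,k,D,a,pin=None):
    def pl(P,col,cl=True):
        q=(proj(n,ap(D,P))-off+.5)*k-.5
        cv2.polylines(im,[np.round(q).astype(int)],cl,col,1,cv2.LINE_AA)
    t=np.linspace(0,2*np.pi,60)
    pl(np.c_[.054*np.cos(t),.054*np.sin(t),0*t],(0,0,255)); pl(np.c_[.026*np.cos(t),.026*np.sin(t),0*t+.010],(255,0,255))
    if a is not None:
        b=barpts(a); pl(b[:4],(255,255,0)); pl(b[4:],(0,255,0)); pl(np.array([(0,0,.044),b[4:6].mean(0)]),(0,255,0))
    if pin is not None: pl(np.array([(0,0,0),(.054*np.cos(pin),.054*np.sin(pin),0)]),(255,0,0))
E
python3 - <<'E'
from h import *
D=dial(); c=lambda x,y:((x+.5)/5-.5+190,(y+.5)/5-.5+145); s=lambda x,y:((x+.5)/7-.5+235,(y+.5)/7-.5+165)
print("dial ctr px",(proj("top",D[:3,3])-[190,145])*5,(proj("scene",D[:3,3])-[235,165])*7)
inv=np.linalg.inv(D)
def ang(n,uv,h):
    q=ap(inv,on_plane(n,uv,ap(D,[0,0,h])[0],D[:3,2]))[0]; return q.round(4),np.degrees(np.arctan2(q[1],q[0])).round(1)
for n,f,p,h in[("top",c,(497,397),.044),("top",c,(570,275),0),("top",c,(552,288),0.01),("top",c,(470,388),0),("scene",s,(288,212),.044),("scene",s,(385,352),0),("top",c,(530,343),.044),("top",c,(548,320),.044),("scene",s,(345,277),.044),("scene",s,(332,262),.044)]:
    print(n,p,*ang(n,f(*p),h))
a=np.radians(ang("top",c(497,397),.044)[1])
out=[]
for n,sl,off,k in(("top",(slice(178,235),slice(262,325)),(262,178),9),("scene",(slice(185,228),slice(255,305)),(255,185),12)):
    im=cv2.imread(f"pics/{n}0.png")[sl]; im=cv2.resize(im,None,fx=k,fy=k,interpolation=cv2.INTER_CUBIC)
    im2=im.copy(); draw(im2,n,off,k,D,a); out.append(cv2.resize(np.hstack([im,im2]),(600,int(300*im.shape[0]/im.shape[1]))))
cv2.imwrite("pics/o1.png",np.vstack(out)); print(out[0].shape,out[1].shape)
E
```

```text
dial ctr px [[521.71130858 336.8543291 ]] [[332.64746005 303.57319771]]
top (497, 397) [-0.0226  0.0088  0.044 ] 158.8
top (570, 275) [ 0.042  -0.0188 -0.    ] -24.2
top (552, 288) [ 0.0354 -0.0101  0.01  ] -16.0
top (470, 388) [-0.0348  0.0249 -0.    ] 144.5
scene (288, 212) [-0.0222  0.0122  0.044 ] 151.2
scene (385, 352) [ 0.0374 -0.0108 -0.    ] -16.1
top (530, 343) [ 0.0118 -0.0036  0.044 ] -16.8
top (548, 320) [ 0.0267 -0.0109  0.044 ] -22.2
scene (345, 277) [ 0.026  -0.0066  0.044 ] -14.2
scene (332, 262) [ 0.0151 -0.0023  0.044 ] -8.6
(271, 600, 3) (258, 600, 3)
```

View pics/o1.png

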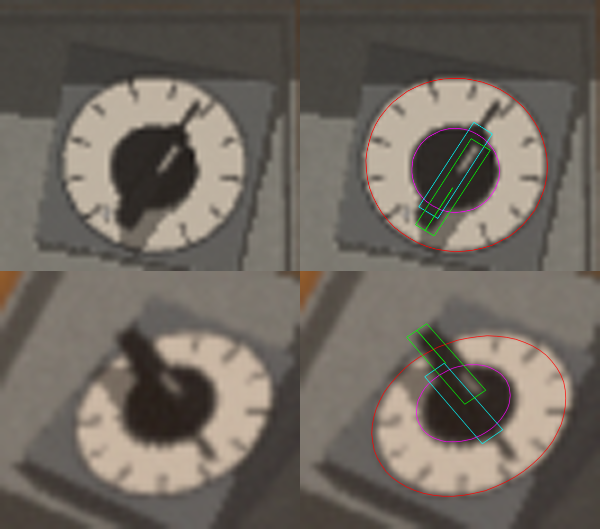

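The overlay agrees in both views: the pointer (white mark and black needle) is at about −18° in the dial frame and the steel pin at about 144°. That leaves about 2.8 rad to turn, within the stated range. Next I check reach along the turn.

```bash
cat >> h.py <<'E'
D=dial()
def pose(deg,h,flip=0):
    """tool pose at pointer angle deg (dial frame), TCP h above dial"""
    t=np.radians(deg)+flip*np.pi
    x=np.array([np.cos(t),np.sin(t),0]); z=np.array([0,0,-1.]); y=np.cross(z,x)
    return ap(D,[0,0,h])[0], R.from_matrix(D[:3,:3]@np.c_[x,y,z]).as_quat()
E
python3 - <<'E'
from h import *
for fl in(0,1):
    for d in range(-18,170,18):
        q=r.ik(*pose(d,.013,fl)); q2=r.ik(*pose(d,.11,fl)); print(fl,d,None if q is None else np.round(q,2), q2 is not None)
E
```

```text
0 -18 [-0.2   0.24  0.04  2.36  0.45  0.23 -2.64] True
0 0 [-0.05  0.25 -0.12  2.35  0.59  0.26 -2.45] True
0 18 [ 0.11  0.26 -0.3   2.34  0.71  0.29 -2.25] True
0 36 [ 0.24  0.27 -0.45  2.33  0.8   0.32 -2.02] True
0 54 [ 0.34  0.29 -0.55  2.33  0.86  0.35 -1.76] True
0 72 [ 0.42  0.3  -0.64  2.32  0.91  0.37 -1.49] True
0 90 [ 0.49  0.32 -0.72  2.32  0.96  0.4  -1.21] True
0 108 [ 0.55  0.34 -0.8   2.32  1.    0.43 -0.92] True
0 126 [ 0.61  0.36 -0.86  2.31  1.03  0.45 -0.64] True
0 144 [ 0.66  0.37 -0.92  2.31  1.06  0.48 -0.34] True
0 162 [ 0.69  0.39 -0.96  2.31  1.08  0.5  -0.05] True
1 -18 [ 0.69  0.39 -0.96  2.31  1.08  0.5  -0.05] True
1 0 [ 0.7   0.39 -0.97  2.31  1.09  0.5   0.27] True
1 18 [ 0.66  0.37 -0.92  2.31  1.06  0.48  0.6 ] True
1 36 [ 0.6   0.35 -0.85  2.31  1.02  0.45  0.94] True
1 54 [ 0.75  0.42 -1.03  2.31  1.12  0.53  1.19] True
1 72 [ 0.75  0.42 -1.03  2.31  1.12  0.53  1.5 ] True
1 90 [ 0.75  0.42 -1.03  2.31  1.12  0.53  1.82] True
1 108 [ 0.75  0.42 -1.03  2.31  1.12  0.53  2.13] False
1 126 [-0.87  0.35  0.84  2.39 -0.76  0.24 -2.08] False
1 144 [-0.87  0.35  0.84  2.39 -0.76  0.24 -1.76] False
1 162 [-0.2   0.24  0.04  2.36  0.45  0.23 -2.64] True
```

One continuous grip covers the full turn (flip 0). Approach and grip.

Run:
```python
from h import *
move_gripper(.05,15)
p,o=pose(-18,.11); r.move_pose(p,o); print(r.get_time_s(),r.get_joints())
p,o=pose(-18,.016); r.movel(p,.08,o); print(r.get_time_s(),r.get_wrist_force())
im=capture("top")
move_gripper(0,15); print(r.get_time_s(),r.get_finger_gap(),r.get_grip_force(),r.get_wrist_force(),r.get_torque(),r.get_tcp_pos(),p)
cv2.imwrite("pics/g1.png",cv2.resize(capture("scene")[165:250,235:345],None,fx=6,fy=6,interpolation=cv2.INTER_CUBIC))
```

```text
3.3333 [ 0.57509574  0.05850738 -0.76580106  2.30443642  0.34585748  0.49002346
 -2.52257713]
5.1917 [-0.12994958  0.00720072 -0.28772371]
5.9083 0.012969114205622707 14.9904964864254 [ 2.21389764 11.09137467 -3.09106484] [2.85225799 0.11269331 0.97399504] [ 0.51754119 -0.02078639  0.05932888] [ 0.51660916 -0.02305915  0.05903508]
```

View pics/g1.png

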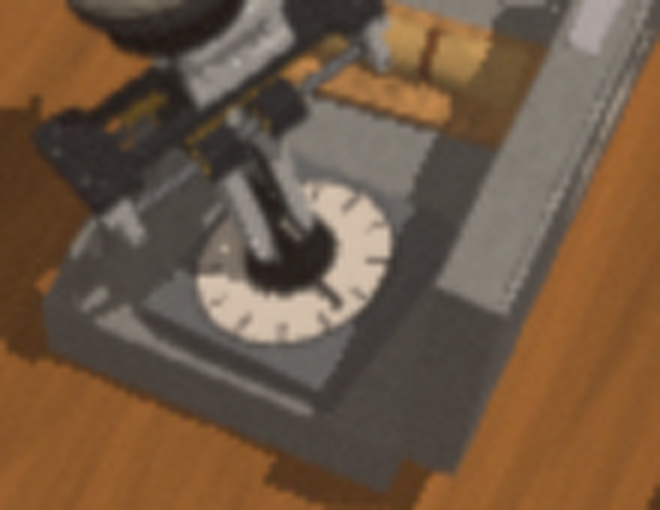

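Gripped the bar: the gap is 13.0 mm, and compliance shows the axis is about 2.4 mm off my estimate. I correct the centre and turn, watching the axial torque.

```bash
echo 'D=dial((.5229,-.0217))' >> h.py
python3 - <<'E'
from h import *
n=D[:3,2]; arm=None
for d in list(range(-8,132,10))+list(range(135,175,4)):
    p,o=pose(d,.016); q=r.ik(p,o)
    if q is None: print("noik",d);break
    r.move_j(q)
    f=np.array(r.get_wrist_force()); t=np.array(r.get_torque())
    A=R.from_quat(r.get_orientation()).as_matrix(); x=D[:3,:3].T@A[:,0]
    act=np.degrees(np.arctan2(x[1],x[0]))
    print(d,round(act,1),"t",round(r.get_time_s(),2),"F",f.round(1),"Tn",round(t@n,2),"gap",round(r.get_finger_gap()*1e3,1),"dp",((r.get_tcp_pos()-p)*1e3).round(1),flush=True)
    if np.linalg.norm(f)>45 or abs((d-act+180)%360-180)>3: break
E
```

```text
-8 -7.9 t 6.22 F [-4.3 -0.2  8.4] Tn 0.08 gap 12.7 dp [-0.1 -0.1  0.2]
2 2.0 t 6.5 F [-5.4 -1.5  8.9] Tn -0.02 gap 12.7 dp [-0.2 -0.5  0.2]
12 12.0 t 6.78 F [-4.9 -2.4  9.1] Tn -0.03 gap 12.8 dp [-0.2 -0.8  0.2]
22 22.0 t 7.05 F [-2.9 -5.1  9.1] Tn 0.02 gap 12.9 dp [-0.1 -1.1  0.2]
32 32.0 t 7.33 F [-1.6 -7.6  9.1] Tn 0.06 gap 13.1 dp [-0.1 -1.4  0.3]
42 42.0 t 7.6 F [-1.7 -8.7  8.3] Tn 0.05 gap 12.8 dp [ 0.1 -1.8  0.3]
52 51.9 t 7.88 F [  0.3 -11.    6.7] Tn 0.06 gap 13.0 dp [ 0.3 -2.   0.4]
62 61.9 t 8.15 F [  2.  -12.3   6.8] Tn 0.07 gap 12.6 dp [ 0.5 -2.2  0.5]
72 71.9 t 8.43 F [  5.  -11.8   6.1] Tn 0.01 gap 12.7 dp [ 0.8 -2.3  0.7]
82 81.9 t 8.72 F [  6.2 -14.3   3.9] Tn 0.03 gap 12.6 dp [ 1.1 -2.5  0.8]
92 91.9 t 9.0 F [  7.5 -14.5   2.5] Tn 0.06 gap 12.6 dp [ 1.4 -2.5  0.9]
102 101.9 t 9.28 F [  9.9 -14.4   1.8] Tn 0.05 gap 13.0 dp [ 1.6 -2.4  1. ]
112 111.9 t 9.57 F [ 13.1 -14.5   1.1] Tn 0.04 gap 12.8 dp [ 1.9 -2.4  1.2]
122 121.9 t 9.85 F [ 13.9 -14.9  -0.5] Tn 0.05 gap 13.2 dp [ 2.2 -2.3  1.2]
135 134.9 t 10.18 F [ 14.8 -12.8  -1.3] Tn 0.06 gap 13.3 dp [ 2.5 -2.   1.4]
139 138.9 t 10.43 F [ 16.  -11.9  -2.6] Tn 0.04 gap 12.8 dp [ 2.6 -1.9  1.4]
143 142.9 t 10.68 F [ 14.  -10.4   0.2] Tn -0.21 gap 13.5 dp [ 2.4 -1.6  1.3]
147 146.9 t 10.93 F [11.6 -8.7  1.4] Tn -0.22 gap 14.7 dp [ 2.1 -1.3  1.2]
151 150.9 t 11.18 F [ 8.6 -6.4  2.8] Tn -0.29 gap 15.1 dp [ 1.8 -0.9  1. ]
155 155.0 t 11.43 F [ 7.6 -5.3  1.6] Tn -0.37 gap 16.7 dp [ 1.6 -0.6  0.9]
159 158.9 t 11.68 F [ 4.9 -2.3  2.9] Tn -0.41 gap 18.3 dp [ 1.3 -0.2  0.7]
163 162.8 t 11.93 F [ 4.1 -0.4  4.8] Tn -0.54 gap 19.1 dp [0.9 0.2 0.5]
167 166.8 t 12.18 F [4.1 0.8 5.4] Tn -0.56 gap 20.9 dp [0.7 0.3 0.4]
171 170.8 t 12.43 F [4.9 1.3 3.9] Tn -0.58 gap 22.8 dp [0.7 0.4 0.4]
```

From 141–143° the axial torque jumped and the jaws were levered open, so the pointer is on the stop where the pin was seen. I release while pressed, retract and look.

Run:
```python
from h import *
move_gripper(.06)
p,o=pose(171,.11); r.movel(p,.12,o)
# clear view: swing up/back towards start side
up=np.array([.45,-.35,.25]); q=r.ik(up,[1,0,0,0]); print(q)
if q is not None: r.move_j(q)
print(r.get_time_s(),r.get_tcp_pos())
a=capture("top")[170:240,255:335]; b=capture("scene")[180:232,250:310]
f=lambda x,k:cv2.resize(x,None,fx=k,fy=k,interpolation=cv2.INTER_CUBIC)
A=f(a,6);B=f(b,8)
A2=A.copy();draw(A2,"top",(255,170),6,D,np.radians(143))
h=420;out=np.hstack([cv2.resize(z,(int(z.shape[1]*280/z.shape[0]),280)) for z in(A,B)]); out2=cv2.resize(A2,(320,280))
cv2.imwrite("pics/k1.png",np.vstack([out,np.hstack([out2,np.zeros((280,out.shape[1]-320,3),np.uint8)])]))
```

```text
[ 1.06491271  0.27335519 -0.62014547  1.7622577   0.17193847  1.16047006
 -1.17740919]
15.8167 [ 0.45026816 -0.34921825  0.2496072 ]
```

View pics/k1.png

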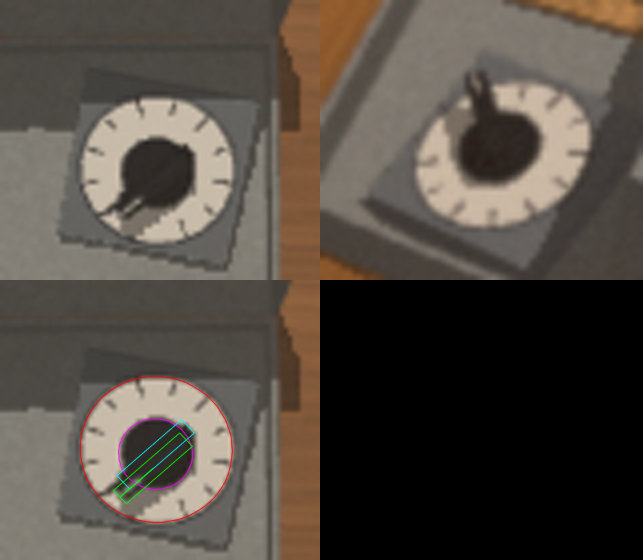

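The pointer now lies at about 143° beside the pin, so the knob is home. Now the lid: go behind it with the fingers shut and sweep it along its arc.

```bash
cat >> h.py <<'E'
def lidp(phi,gap=0,s=.15,H=(.613,.056,.06)):
    return np.array([H[0]-s*np.cos(phi)+(.035+gap)*np.sin(phi)+.009, H[1], H[2]+s*np.sin(phi)+(.035+gap)*np.cos(phi)])
DOWN=[1,0,0,0]
E
python3 - <<'E'
from h import *
for p in([.7,.056,.40],[.7,.056,.36],lidp(1.5,.03),lidp(1.5),lidp(.8),lidp(0)): 
    for o in (DOWN,[0,1,0,0]): q=r.ik(p,o); print(np.round(p,3),None if q is None else np.round(q,2))
E
```

```text
[0.7   0.056 0.4  ] [ 0.37  0.5  -0.88  1.22  0.38  1.59 -2.01]
[0.7   0.056 0.4  ] [ 0.5   0.61 -1.19  1.21  0.56  1.66  1.02]
[0.7   0.056 0.36 ] [ 0.37  0.51 -0.85  1.29  0.37  1.51 -2.01]
[0.7   0.056 0.36 ] [ 0.53  0.63 -1.2   1.28  0.59  1.6   0.99]
[0.676 0.056 0.214] [ 0.37  0.54 -0.8   1.55  0.4   1.23 -2.06]
[0.676 0.056 0.214] [ 0.5   0.62 -1.03  1.54  0.55  1.29  0.98]
[0.646 0.056 0.212] [ 0.41  0.5  -0.82  1.62  0.38  1.19 -2.07]
[0.646 0.056 0.212] [ 0.53  0.57 -1.03  1.61  0.51  1.25  0.98]
[0.543 0.056 0.192] [ 0.54  0.36 -0.92  1.87  0.32  1.07 -2.08]
[0.543 0.056 0.192] [ 0.61  0.39 -1.02  1.87  0.38  1.09  1.01]
[0.472 0.056 0.095] [ 0.57  0.4  -0.97  2.1   0.43  0.85 -2.23]
[0.472 0.056 0.095] [ 0.61  0.42 -1.02  2.1   0.47  0.87  0.88]
```

Run:
```python
from h import *
move_gripper(0,10)
r.movel([.45,-.35,.40],.25)
r.move_pose([.70,.056,.40],DOWN)
r.movel(lidp(1.5,.04),.2)
print(r.get_time_s(),r.get_tcp_pos(),r.get_wrist_force())
for phi in list(np.arange(1.5,.15,-.15))+[.1,.05,.02]:
    r.movel(lidp(phi),.07)
    f=np.array(r.get_wrist_force()); print(round(phi,2),round(r.get_time_s(),2),f.round(1),((r.get_tcp_pos()-lidp(phi))*1e3).round(1),flush=True)
    if np.linalg.norm(f)>35: break
```

```text
20.475 [0.68680595 0.05619956 0.21623397] [1.00367969 0.11986689 0.33611663]
1.5 21.2 [ 0.8  1.  -0.8] [-0.1 -0.3 -0.1]
1.35 21.68 [-0.4  0.5 -0. ] [-0.3 -0.1  0.1]
1.2 22.17 [-0.4 -1.  -0.2] [-0.4 -0.1  0.1]
1.05 22.65 [-0.1  0.9 -0.4] [-0.2 -0.1  0.1]
0.9 23.13 [ 0.5 -0.4 -0.2] [-0.2 -0.1  0. ]
0.75 23.62 [0.8 0.  0.4] [-0.3 -0.1 -0. ]
0.6 24.1 [ 0.4 -0.8  0.3] [-0.4 -0.1 -0.1]
0.45 24.58 [ 0.1  0.8 -0.1] [-0.3 -0.1 -0.2]
0.3 25.07 [ 0.8  0.2 -0. ] [-0.3  0.  -0.2]
0.15 25.55 [ 0.5 -0.2  0.9] [-0.3  0.  -0.3]
0.1 25.81 [ 0.6 -0.   1.1] [-0.3 -0.  -0.3]
0.05 26.07 [-0.3 -0.3 -0.2] [-0.4 -0.  -0.4]
0.02 26.32 [-0.3 -0.   0.4] [-0.2 -0.  -0.2]
```

The readings at rest show almost no force. I take a picture before pressing.

Run:
```python
from h import *
cv2.imwrite("pics/l1.png",cv2.resize(capture("scene")[110:270,200:400],None,fx=3,fy=3))
```

```text
(no output)
```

View pics/l1.png

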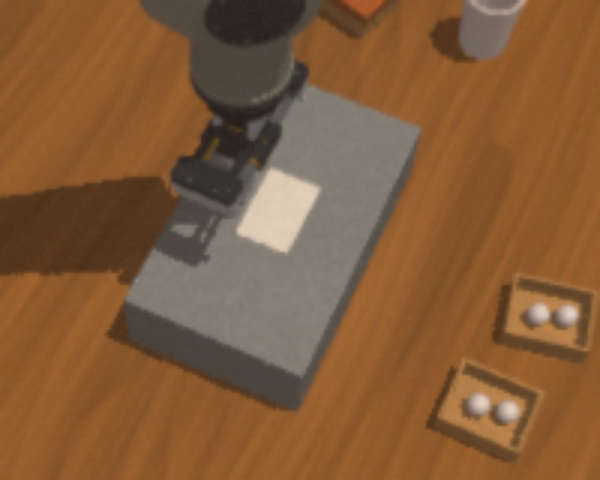

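The lid has followed the arm and sits nearly shut, with its side walls meeting the tray. Now I press gently until firm contact, then retract.

Run:
```python
from h import *
p=lidp(0); 
for dz in np.arange(0,-.016,-.0015):
    q=p+[0,0,dz]; r.movel(q,.02); f=np.array(r.get_wrist_force()); print(round(dz*1e3,1),f.round(1),r.get_tcp_pos()[2].round(4),flush=True)
    if np.linalg.norm(f)>15: break
r.hold(.4)
r.movel(p+[0,0,.12],.12); r.hold(.5)
r.move_pose([.45,-.35,.30],DOWN)
print(r.get_time_s(),r.get_wrist_force())
cv2.imwrite("pics/l2.png",np.hstack([cv2.resize(capture("scene")[130:260,225:360],None,fx=3,fy=3),cv2.resize(capture("top")[130:260,195:335],None,fx=2.8,fy=3)]))
```

```text
0.0 [-1.4 -0.3  7.1] 0.0953
-1.5 [-10.7  -3.1  39.3] 0.0948
30.5083 [ 0.72020074  0.49419564 -0.12894117]
```

View pics/l2.png

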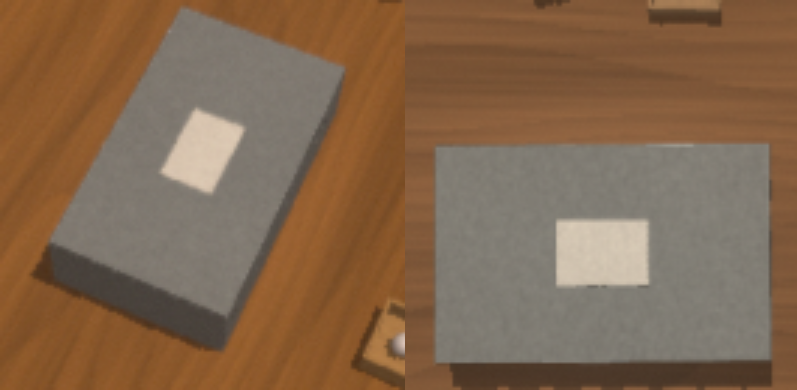

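The lid is fully seated: it stopped firmly at z = 0.095 with no gap visible. The robot is clear, so I hand in.

```bash
python3 -c "
from plant import order; print(order.close_job())"
```

```text
the job is handed in; nothing more can be done
None
```

I turned the knob anticlockwise onto its zero stop in one grip, then closed the lid slowly until it seated firmly at 95 mm. I handed the job in with the robot clear, at about 31 s of the 72 s allowed. I didn't measure the figure, carton, clipboard or cup again afterwards, but the arm's path kept clear of them.

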